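# Dip the spatula in the push-open sauce drawer and shut it again

### The job

Draw the small wooden spatula out from under the white shelf riser, put it down, take it again by its black handle grip, and dip its blade tip briefly and gently into the steel cup inside the push-open drawer (press the shut drawer all the way in and let go, and it pops out). Then lay the spatula flat, the same side up, lengthways along the middle of the grey stoneware rest, and press the drawer fully in so that it latches; look that it really stays shut. Leave the other cups, bowl and bottle where they are.

Things in the scene. Friction and masses are not known exactly. Their poses are not given: they have to be found in the camera images.
- cab: Wooden push-open drawer unit, 170 (x) x 160 (y) x 85 mm high, fixed to the counter. Origin: centre of its underside. Its x axis points into the unit, from the front to the back; the drawer comes out along -x. The front edge of the housing lies at x = -85 mm of this frame.
- drawer (a joint): Drawer travel in m: 0 = shut and latched (within 2 mm), 0.080 = popped fully out (stop), -0.0115 = pressed in to the inner stop. Push-push latch: pressing 9 mm or more past shut (best to the stop) and letting go toggles it: shut pops out, a drawer pushed in from out stays shut; under 7 mm changes nothing. A 3 N spring drives it out; pressing takes about 5 N at 40 mm/s. Starts shut.
- front (a point): Centre of the outer face of the white drawer front (156 wide, 50 high, 12 mm thick, from 10 to 60 mm above the counter); 45 mm above the counter, moves with the drawer. Shut, this face stands 24 mm proud of the wooden housing, fully pressed in 12.5 mm. Frame axes as cab.
- well_rim (a point): Centre of the mouth of the steel cup fixed in the drawer (moves with it): rim radius 34, wall 3, 30 mm deep outside, floor 3 mm thick; rim 52 mm above the counter, 54 mm behind the outer face of the drawer front. Shut, it is under the housing's roof; popped out, it is in the open, 50 mm in front of the housing's front edge.
- spatula: Small wooden spatula, loose, 50 g, 210 mm long. Origin: mid-length on its flat underside; +x to the blade tip. Along x: black grip -105 to -45 mm, wooden handle -45 to 10, both 18 wide, 16 thick; neck 10 to 45, 12 wide, 10 thick; blade 45 to 105, 30 wide, 5 thick; one common underside. Starts flat on the counter, black grip under the riser, the rest sticking out.
- spatula_grip (a point): Centre of the black handle grip: spatula frame (-75, 0, 8) mm. Take it here (fingers on the black part) for the dip.
- spatula_tip (a point): Middle of the blade's end: spatula frame (105, 0, 2.5) mm.
- riser: White quartz shelf riser, fixed: board 120 (x) x 260 (y) mm, underside 45 mm and top 65 mm above the counter, on two 20 mm thick end panels. Origin: centre of its footprint on the counter. Its open front faces -x of this frame, front edge at x = -60 mm.
- rest: Grey stoneware spatula rest, a flat fixed slab 130 (x) x 90 (y) x 14 mm high, so the ends of the spatula overhang it. Origin: centre of its underside; the spatula is to lie along its x axis, tip either way.
- cup1: Loose shallow steel cup, rim radius 35, 28 mm high, on top of the riser. Bystander. Origin: centre of its underside.
- cup2: Like cup1, on top of the riser. Bystander.
- cup3: Like cup1, on top of the riser. Bystander.
- cup4: Like cup1, on the counter beside the spatula's blade. Bystander.
- cup5: Like cup1, on the counter beside the rest. Bystander.
- bowl: Dark grey stoneware bowl, rim radius 55, 50 mm high, loose on top of the drawer unit. Bystander. Origin: centre of its underside.
- bottle: Brown glass bottle, radius 26, 150 mm high, loose on the counter beside the rest. Bystander. Origin: centre of its underside.

How it is judged (in metres and radians):
On the way, in this order (a step that is already met when the one before it is completed fails the run):
1. the drawer has popped out (value of joint drawer above 0.06 m), for 0.1 s.
2. the spatula, held by its black grip, has its tip down in the steel cup of the popped-out drawer (horizontal distance between spatula_tip and well_rim below 0.026 m and z of spatula_tip in the frame of well_rim between -0.03 and -0.005 m and distance between the grasp point and spatula_grip below 0.042 m and contact force between the fingers and spatula above 1 N and value of joint drawer above 0.06 m), for 0.2 s.
3. the drawer is pressed in past shut (value of joint drawer below -0.006 m), for 0.02 s.
At the end, for the whole second after the job is handed in: The drawer is latched shut (within 4 mm of 0, not moving). The spatula lies still and flat, the same side up as at the start (within 0.1 rad), on the grey rest: its middle within 45 mm along and 30 mm across of the rest's middle, and its length within 15 degrees of the rest's length, tip either way (value of joint drawer between -0.004 and 0.004 m and velocity of joint drawer between -0.01 and 0.01 m/s and x of spatula in the frame of rest between -0.045 and 0.045 m and y of spatula in the frame of rest between -0.03 and 0.03 m and z of spatula in the frame of rest between 0.009 and 0.019 m and angle between the x axis of spatula and the x axis of rest, either way round below 0.26 rad and angle between spatula's own z axis and vertical below 0.1 rad and linear speed of spatula below 0.02 m/s); the robot touches nothing.
It fails at once if a bystander (loose cup, bowl or bottle) is pushed, tipped or carried over 30 mm off its place (distance of any of cup1, cup2, cup3, cup4, cup5, bowl, bottle from where it was at the start of the episode above 0.03 m).
It fails at once if the spatula is pressed hard against the drawer or its cup (over 12 N) (contact force between spatula and drawer above 12 N).
It also fails if it takes over 72 s, if anything falls off the work surface, if the arm or the gripper's body presses on something with over 40 N, if the wrist force passes 120 N, or if a joint passes its speed limit or range.

### The arm

A 6-joint arm with a two-finger parallel gripper is mounted at the origin on the work surface. World frame = base frame: x ahead of the robot, y to its left, z up, the work surface at z = 0. Lengths are in m, angles in degrees, forces in N, time in s.
With the tool pointing down it reaches from about 0.375 to 0.9 m from the base axis. Payload 3.1 kg.
Tool frame: the origin (TCP) lies on the centre line of the jaws, within the pads' length; the fingertips stand 17 mm ahead of it and the grasp point (between the pads) lies 2 mm behind it; z points along the fingers, y is the line along which they close (so a half turn about z gives the same grasp; the last joint's range is limited). The gripper opens to 87 mm and grips with 3 to 60 N. Pads are 19 mm wide; open, the fingers measure 117 mm over their backs; the gripper's body (75 mm by 190 mm) begins 51 mm behind the grasp point.
Start: joints at [57.153, 30.224, 82.088, -0, 67.689, -10.227], TCP at [0.24, 0.577, 0.24] pointing down, gripper open.
Joint ranges: [-176.69, 176.69], [-43.24, 126.21], [12.49, 139.97], [-82, 262], [0, 151.66], [-163.58, 163.58]. Speed limits (degrees/s): [159.86, 159.86, 180, 180, 180, 180].

### API

Orientations are given as a 3x3 rotation matrix whose columns are the frame's x, y, z axes.
In Python, from rig import bot, imaging, finder gives the robot as it stands. The module is installed in compiled form; this text tells all that it offers.
- The arm moves only by the tool play_rows, never from a script. Its argument "motion" is a list that holds one entry, the list of rows, each a list of 6 numbers: the shift along the tool's x, y, z in m, then the turn, a rotation vector about the tool's x, y, z in degrees. In form: [[[dx, dy, dz, wx, wy, wz], ...]]. A call has 1 to 8 rows; each row is the pose to reach, as a shift and turn from the pose commanded when the call began, along the tool's axes at that moment; what a row does not reach only later rows make up. A row lasts 1/12 s, in which the tool goes at most 41.7 mm and 7.16 degrees, less where a joint would pass 70% of its speed; a pose out of reach is approached as far as the arm can. A call with a gripper value outside its range is refused whole. "fingers" is the finger opening in m, from 0 to 0.087, set as the call begins (left out, the last holds). The fingers move at their own pace and stop on an object; the grip force is fixed at half the most. Time passes only in rows, so rows that repeat a pose let the fingers close. It gives the time, the measured TCP pose, the force, the opening and the grip force at its end, in the units of the state.
- bot.read_state(): the state, without advancing time (a new reading comes with each control period).
- imaging.capture(name): name is "side" or "top"; returns a dict with "frame" (480x640x3 uint8, red, green, blue), "camera_matrix" (3x3 intrinsics, pixels), "k1" (the pictures are not rectified: a ray, as slopes to the right and down, at radius r is drawn at 1 + k1 r^2 times it, then the intrinsics apply), "R" (3x3) and "t" (3): a world point X has camera coordinates R X + t. Camera axes: x right, y down, z forward; pixel columns grow to the right and rows downward; lengths in m; the calibration is good to about 2 mm. A picture is of the moment at which its call begins. There is no depth.
- bot.hand_in(): hands the job in; it is judged then, once.
Trained networks look in the newest picture that a camera, given by its name, has taken for a name from the list of things; names that differ only in an ending like _2 or _b are one class to them, and where a whole thing is asked for, a point or a joint stands for the part that bears it (a point fixed in the world has none). Each returns a list of dicts, best first, with "confidence" (0 to 1); they miss things now and then, are a little off and sometimes report something else, mostly with a low value. They report only what shows in the picture. A call takes as long as a camera call.
- finder.recognise(camera, name): "at" ([x, y, z] in m, in world coordinates, good to about 4 mm: the middle of the surface that is visible of it).
- finder.outline_of(camera, name): "pixels" (480x640 bool, what is visible of it).
The state is a dict: "time_s": time; "joint_positions": joint angles; "qvel": joint speeds; "tau": joint torques, N m; "position": TCP position; "tcp_rot": TCP orientation; "force": force on the tool from outside, world axes, zero at the start; "moment": the same for the moment, N m; "opening": opening from 0.0 (shut) to 1.0 (fully open); "grasp_force": force on a finger pad.
Only numpy, scipy, OpenCV 4.12 (cv2) and the standard library are available. Lean on these libraries where they do the work, as an engineer would, in place of code of your own. Each camera call takes 0.05 s, during which the arm holds its last target. There are 200 camera calls.

## Working session

There is one attempt and no reset: what is moved stays moved. The work goes in short steps, Python scripts to look and compute and a tool call to move; the robot and the scene stay as the last step left them, time stands still between calls to the robot, and variables do not carry over. Pictures are saved under pics/ and viewed, at most 10 in all, crops included, and the job is handed in when it is done.

Besides the shell and the picture viewer there is one more tool, called after "Emit:" as name(argument=value, ...) on one line, values as JSON. play_rows: Moves the arm, as the interface text tells. Its arguments: {"type":"object","properties":{"motion":{"type":"array"},"fingers":{"type":"number"}},"required":["motion"]}

```bash
mkdir -p pics; python3 - <<'E'
from rig import bot, imaging, finder
import cv2, numpy as np
for c in ("side","top"):
    d=imaging.capture(c); cv2.imwrite(f"pics/{c}0.png",d["frame"][:,:,::-1])
    np.savez(f"{c}0.npz",**{k:np.array(d[k]) for k in d})
    print(c,np.round(d["camera_matrix"],1).tolist(),d["k1"],np.round(d["R"],3).tolist(),np.round(d["t"],3))
    for n in "cab drawer front spatula spatula_grip spatula_tip riser rest cup1 bowl bottle".split():
        print(n,[(np.round(r["at"],3).tolist(),round(r["confidence"],2)) for r in finder.recognise(c,n)][:6])
s=bot.read_state();print(s)
E
```

```text
side [[517.8, 0.0, 324.1], [0.0, 517.8, 232.5], [0.0, 0.0, 1.0]] -0.12048082334350109 [[0.825, -0.565, -0.014], [-0.45, -0.642, -0.621], [0.342, 0.519, -0.783]] [-0.459  0.296  1.071]
cab [([0.69, 0.002, 0.083], 0.75), ([0.586, 0.283, 0.062], 0.54)]
drawer [([0.486, 0.317, 0.008], 0.35)]
front [([0.633, 0.02, 0.037], 0.96)]
spatula [([0.624, 0.444, 0.078], 0.72), ([0.485, 0.319, 0.002], 0.63), ([0.676, -0.444, 0.091], 0.51)]
spatula_grip [([0.484, 0.315, 0.004], 0.88)]
spatula_tip [([0.486, 0.316, 0.008], 0.81), ([0.623, 0.439, 0.08], 0.67)]
riser [([0.586, 0.285, 0.064], 0.69), ([0.623, 0.444, 0.079], 0.52)]
rest [([0.601, -0.322, 0.014], 0.57)]
cup1 [([0.636, 0.27, 0.082], 0.9), ([0.632, 0.36, 0.08], 0.87), ([0.623, 0.44, 0.083], 0.66), ([0.495, 0.23, 0.01], 0.63), ([0.566, -0.194, 0.015], 0.56), ([0.486, 0.315, 0.005], 0.29)]
bowl [([0.638, 0.022, 0.043], 0.72), ([0.774, 0.054, 0.117], 0.59), ([0.601, -0.321, 0.013], 0.35)]
bottle [([0.673, -0.443, 0.089], 0.55)]
top [[457.0, 0.0, 312.6], [0.0, 457.0, 241.1], [0.0, 0.0, 1.0]] -0.10168812018942151 [[0.011, -1.0, 0.004], [-0.995, -0
[... 773 characters left out ...]
.17006522e-04,
        6.76874827e+01, -1.02267192e+01]), 'qvel': array([-0.08787453,  0.07489305, -0.04585013, -0.05513735,  0.07672593,
       -0.03133102]), 'tau': array([-3.23071317e-04, -4.40025222e+01, -1.76983327e+01,  6.34014350e-02,
        5.05999499e-02,  1.20427947e-05]), 'position': array([0.24034173, 0.57692134, 0.23955697]), 'tcp_rot': array([[-9.23080223e-01,  3.84607464e-01,  2.64171487e-05],
       [ 3.84607465e-01,  9.23080223e-01,  2.25508329e-05],
       [-1.57119289e-05,  3.09764604e-05, -9.99999999e-01]]), 'force': array([-0.416154  ,  0.05145179,  0.49204412]), 'moment': array([-0.04648232, -0.00130519,  0.03655855]), 'grasp_force': 0.0, 'opening': 0.9963347895773662}
```

View pics/side0.png

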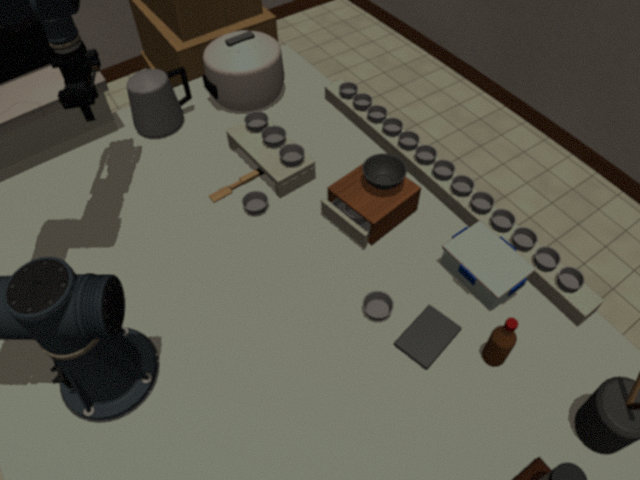

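View pics/top0.png

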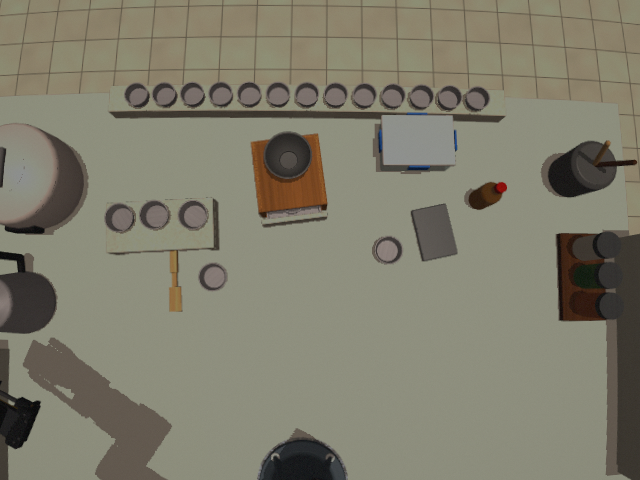

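```bash
cat > h.py <<'E'
import cv2, numpy as np
from rig import bot, imaging, finder
def rays(d,px):
    K=np.array(d["camera_matrix"]);p=np.asarray(px,float).reshape(-1,1,2)
    u=cv2.undistortPoints(p,K,np.array([float(d["k1"]),0,0,0]))[:,0]
    R=np.array(d["R"]);t=np.array(d["t"])
    return -R.T@t,(np.c_[u,np.ones(len(u))])@R
def plane(d,px,z):
    o,v=rays(d,px);return (o+v*((z-o[2])/v[:,2])[:,None])[:,:2]
def proj(d,X):
    c=np.atleast_2d(X)@np.array(d["R"]).T+np.array(d["t"]);s=c[:,:2]/c[:,2:]
    s=s*(1+float(d["k1"])*(s**2).sum(1))[:,None];K=np.array(d["camera_matrix"])
    return s*[K[0,0],K[1,1]]+K[:2,2]
def tri(ds,pxs):
    A=np.zeros((3,3));b=np.zeros(3)
    for d,p in zip(ds,pxs):
        o,v=rays(d,[p]);v=v[0]/np.linalg.norm(v[0]);P=np.eye(3)-np.outer(v,v);A+=P;b+=P@o
    return np.linalg.solve(A,b)
def masks(c,n):
    return [(r["confidence"],r["pixels"]) for r in finder.outline_of(c,n)]
def rect(d,m,z):
    ys,xs=np.nonzero(m);q=plane(d,np.c_[xs,ys],z)
    (cx,cy),(w,h),a=cv2.minAreaRect((q*1000).astype(np.float32))
    if w<h: w,h,a=h,w,a+90
    return np.round([cx,cy,w,h,(a+90)%180-90],1)
E
python3 - <<'E'
from h import *
D={c:imaging.capture(c) for c in ("side","top")}
for n,z in [("rest",.014),("spatula",.008),("front",.045),("riser",.065),("cab",.085)]:
    for c in D:
        for cf,m in masks(c,n)[:2]:
            ys,xs=np.nonzero(m)
            box=cv2.boxPoints(cv2.minAreaRect(np.c_[xs,ys].astype(np.float32)))
            print(n,c,round(cf,2),m.sum(),"ctr",xs.mean().round(1),ys.mean().round(1),"rect@z",rect(D[c],m,z),"box",box.round(0).tolist())
for c in D:
    cv2.imwrite(f"pics/{c}1.png",cv2.resize(D[c]["frame"][:,:,::-1][120:320,100:340] if c=="top" else D[c]["frame"][:,:,::-1][130:330,180:440],None,fx=3,fy=3,interpolation=cv2.INTER_CUBIC)[:600,:800])
E
```

```text
rest side 0.75 2283 ctr 426.9 336.7 rect@z [ 605.1 -321.6  134.3   90.8   12.1] box [[392.0, 344.0], [429.0, 301.0], [462.0, 329.0], [424.0, 372.0]]
rest top 0.92 1960 ctr 434.0 231.6 rect@z [ 609.4 -318.9  134.2   98.3   12.3] box [[409.0, 210.0], [447.0, 201.0], [459.0, 254.0], [421.0, 262.0]]
spatula side 0.78 475 ctr 235.5 184.5 rect@z [487.2 317.1 166.9  35.3   5.3] box [[207.0, 195.0], [260.0, 165.0], [265.0, 174.0], [212.0, 203.0]]
spatula top 0.94 570 ctr 174.2 284.5 rect@z [480.2 321.8 148.2  32.7   7.5] box [[164.0, 252.0], [177.0, 251.0], [182.0, 311.0], [169.0, 312.0]]
spatula top 0.2 734 ctr 192.0 214.3 rect@z [645.9 281.1  75.9  72.9 -89.4] box [[177.0, 200.0], [207.0, 200.0], [207.0, 229.0], [177.0, 229.0]]
front side 0.87 1300 ctr 347.1 219.9 rect@z [641.8  20.7 183.5  70.4 -82.7] box [[315.0, 207.0], [331.0, 188.0], [380.0, 230.0], [365.0, 249.0]]
front top 0.6 885 ctr 294.1 216.3 rect@z [637.8  26.3 154.9  37.4 -82.1] box [[261.0, 213.0], [325.0, 205.0], [327.0, 220.0], [263.0, 228.0]]
riser side 0.73 2510 ctr 271.3 159.8 rect@z [597.  317.3 310.6 148.7 -86.1] box [[220.0, 138.0], [256.0, 102.0], [323.0, 169.0], [287.0, 205.0]]
cab side 0.67 4769 ctr 368.4 206.3 rect@z [703.6  14.3 238.  205.7   9. ] box [[311.0, 200.0], [381.0, 141.0], [430.0, 199.0], [360.0, 258.0]]
cab top 0.71 4256 ctr 289.3 189.6 rect@z [717.   38.2 209.1 162.5   8.1] box [[248.0, 141.0], [318.0, 132.0], [329.0, 220.0], [259.0, 228.0]]
```

View pics/top1.png

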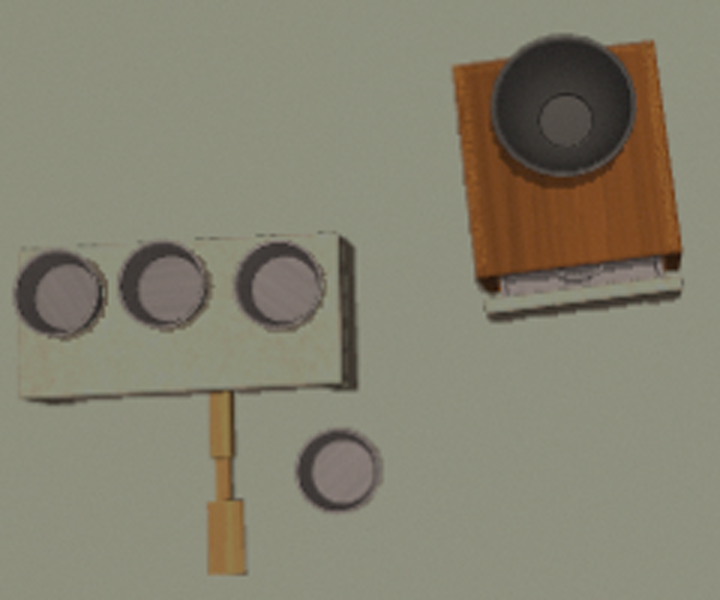

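View pics/side1.png

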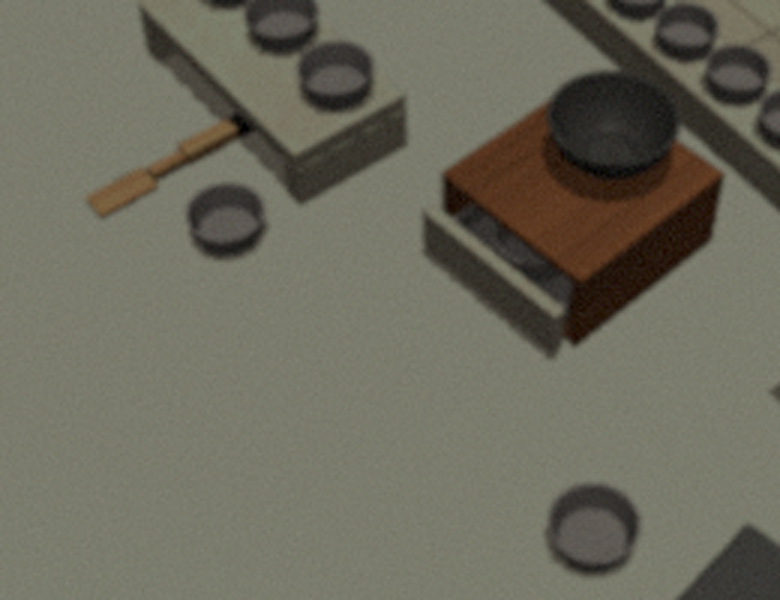

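```bash
python3 - <<'E'
from h import *
D=[np.load("side0.npz"),np.load("top0.npz")]
S=lambda x,y:(180+x/3-.33,130+y/3-.33); T=lambda x,y:(100+x/3-.33,120+y/3-.33)
P={"tip":(S(95,208),T(226.5,574)),"bladeneck":(S(147,178),T(225.5,501)),"neckhandle":(S(190,147),T(222,458)),
"roof_fl":(S(445,175),T(478,278)),"roof_fr":(S(580,281),T(680,252)),
"front_l":(S(425,209),T(486,303)),"front_r":(S(560,317),T(683,285)),
"restTL":((429,301),(409,210)),"restTR":((462,329),(447,201)),"restBR":((424,372),(459,254)),"restBL":((392,344),(421,262)),
"riser_fr":(S(296,153),T(343,384)),"cup4":(S(227,212),T(339,469))}
for n,p in P.items():
    X=tri(D,p);print(n,np.round(X*1000,1),[np.abs(proj(d,X)[0]-q).max().round(1) for d,q in zip(D,p)])
T_=lambda L:[T(*p) for p in L]
print("spat axis", plane(D[1],T_([(226.5,574),(225.5,501)]),.005).round(4).tolist(), plane(D[1],T_([(222,458),(222.5,393)]),.016).round(4).tolist())
print("tip side",plane(D[0],[S(95,208),S(147,178)],.005).round(4).tolist())
print("roof",plane(D[1],T_([(453,66),(654,41),(680,252),(478,278)]),.085).round(4).tolist(),plane(D[0],[S(445,175),S(580,281),S(722,177)],.085).round(4).tolist())
print("front top", plane(D[1],T_([(486,303),(683,285)]),.06).round(4).tolist())
print("front top s", plane(D[0],[S(425,209),S(560,317)],.06).round(4).tolist())
print("riser top", plane(D[1],T_([(20,397),(340,385),(338,233),(20,248)]),.065).round(4).tolist())
E
```

```text
tip [407.4 316.5  -1.4] [np.float64(0.2), np.float64(0.2)]
bladeneck [464.9 320.6  -1.3] [np.float64(0.7), np.float64(0.7)]
neckhandle [504.1 316.3  18.8] [np.float64(1.2), np.float64(1.1)]
roof_fl [641.  105.2  81. ] [np.float64(0.2), np.float64(0.2)]
roof_fr [662.2 -49.8  82.8] [np.float64(0.0), np.float64(0.0)]
front_l [622.9 103.1  53.3] [np.float64(1.0), np.float64(1.0)]
front_r [641.2 -53.4  56.5] [np.float64(0.2), np.float64(0.1)]
restTL [ 663.8 -257.5   13.9] [np.float64(0.8), np.float64(0.6)]
restTR [ 684.8 -352.7    6.7] [np.float64(1.5), np.float64(1.2)]
restBR [ 551.7 -380.3    5.9] [np.float64(1.8), np.float64(1.3)]
restBL [ 535.3 -288.2    0.7] [np.float64(0.3), np.float64(0.2)]
riser_fr [559.1 209.7  67.7] [np.float64(0.3), np.float64(0.2)]
cup4 [493.3 220.4  25.3] [np.float64(0.2), np.float64(0.2)]
spat axis [[0.4074, 0.3148], [0.4667, 0.3177]] [[0.5015, 0.3186], [0.5545, 0.3203]]
tip side [[0.4062, 0.3104], [0.4612, 0.3158]]
roof [[0.808, 0.1291], [0.8299, -0.0281], [0.6618, -0.0497], [0.6398, 0.105]] [[0.6394, 0.1018], [0.661, -0.0511], [0.8248, -0.0306]]
front top [[0.6242, 0.1011], [0.6403, -0.0531]]
front top s [[0.6172, 0.0991], [0.6397, -0.0556]]
riser top [[0.5452, 0.4689], [0.558, 0.2129], [0.678, 0.2188], [0.6645, 0.4763]]
```

```bash
cat > go.py <<'E'
# usage: go.py x y z yaw_of_tool_x pitch(tip-down tilt of tool x)
import sys; from h import *
from scipy.spatial.transform import Rotation as Ro
def target(yaw,th=0):
    # tool x horizontal along yaw, z down; then tilt so that tool x points down by th
    R=np.array([[1,0,0],[0,-1,0],[0,0,-1.]])
    return (Ro.from_euler("z",yaw,degrees=True)*Ro.from_euler("y",th,degrees=True)).as_matrix()@R
def rows(p,yaw,th=0):
    s=bot.read_state();R=np.array(s["tcp_rot"])
    d=R.T@(np.array(p)-s["position"]);w=Ro.from_matrix(R.T@target(yaw,th)).as_rotvec(degrees=True)
    return np.round(d,4).tolist()+np.round(w,1).tolist()
if __name__=="__main__":
    s=bot.read_state();print(round(s["time_s"],2),np.round(s["joint_positions"],0),np.round(s["position"],4))
    a=list(map(float,sys.argv[1:]))
    for i in range(0,len(a),5): print(rows(a[i:i+3],*a[i+3:i+5]))
E
python3 go.py .57 .016 .2 188 0
```

```text
1.8 [ 57.  30.  82.  -0.  68. -10.] [0.2404 0.5769 0.2396]
[-0.52, -0.391, 0.0396, -0.0, 0.0, -30.6]
```

Emit:
play_rows(motion=[[[-0.52,-0.391,0.04,0,0,-31],[-0.52,-0.391,0.04,0,0,-31],[-0.52,-0.391,0.04,0,0,-31],[-0.52,-0.391,0.04,0,0,-31],[-0.52,-0.391,0.04,0,0,-31],[-0.52,-0.391,0.04,0,0,-31],[-0.52,-0.391,0.04,0,0,-31],[-0.52,-0.391,0.04,0,0,-31]]], fingers=0.0)

```text
time_s: 2.47
position: [0.4054, 0.2961, 0.2198]
tcp_rot: [[-0.989, -0.146, 0.001], [-0.146, 0.989, 0.0], [-0.001, 0.0, -1.0]]
force: [0.6, 1.4, 1.0]
opening: 0.478
grasp_force: 0.0
```

```bash
python3 go.py .57 .016 .1 188 0 .57 .016 .056 188 0
```

```text
2.47 [ 23.  22. 101.   0.  57. -75.] [0.4054 0.2961 0.2198]
[-0.1218, -0.3012, 0.1199, 0.0, 0.0, 0.4]
[-0.1217, -0.3012, 0.1639, 0.0, 0.0, 0.4]
```

Emit:
play_rows(motion=[[[-0.121,-0.3,0.06,0,0,0.4],[-0.121,-0.3,0.06,0,0,0.4],[-0.121,-0.3,0.06,0,0,0.4],[-0.121,-0.3,0.06,0,0,0.4],[-0.121,-0.3,0.06,0,0,0.4],[-0.121,-0.3,0.06,0,0,0.4],[-0.121,-0.3,0.06,0,0,0.4],[-0.121,-0.3,0.06,0,0,0.4]]])

```text
time_s: 3.13
position: [0.5694, 0.0161, 0.1594]
tcp_rot: [[-0.99, -0.138, 0.001], [-0.138, 0.99, -0.0], [-0.001, -0.0, -1.0]]
force: [0.9, 0.9, 0.1]
opening: 0.009
grasp_force: 0.0
```

```bash
python3 go.py .57 .016 .056 188 0
```

```text
3.13 [ -10.   32.   95.   -0.   53. -108.] [0.5694 0.0161 0.1594]
[-0.0005, -0.0001, 0.1034, -0.0, 0.0, -0.1]
```

Emit:
play_rows(motion=[[[0,0,0.04,0,0,0],[0,0,0.08,0,0,0],[0,0,0.103,0,0,0],[-0.025,0,0.103,0,0,0],[-0.04,0,0.103,0,0,0],[-0.045,0,0.103,0,0,0],[-0.049,0,0.103,0,0,0],[-0.052,0,0.103,0,0,0]]])

```text
time_s: 3.8
position: [0.6174, 0.0256, 0.0563]
tcp_rot: [[-0.99, -0.139, -0.005], [-0.139, 0.99, -0.0], [0.005, 0.0, -1.0]]
force: [-4.3, -3.5, 0.7]
opening: 0.002
grasp_force: 1.9
```

Emit:
play_rows(motion=[[[-0.003,0,0,0,0,0],[-0.006,0,0,0,0,0],[-0.009,0,0,0,0,0],[-0.012,0,0,0,0,0]]])

```text
time_s: 4.13
position: [0.6277, 0.0272, 0.0563]
tcp_rot: [[-0.99, -0.14, -0.008], [-0.14, 0.99, -0.0], [0.008, 0.001, -1.0]]
force: [-11.7, -5.5, 6.1]
opening: 0.005
grasp_force: 6.1
```

Emit:
play_rows(motion=[[[-0.003,0,0,0,0,0],[-0.003,0,0,0,0,0]]])

```text
time_s: 4.3
position: [0.6278, 0.0272, 0.0564]
tcp_rot: [[-0.99, -0.14, -0.015], [-0.14, 0.99, -0.001], [0.015, 0.001, -1.0]]
force: [-11.9, -5.9, 6.8]
opening: 0.008
grasp_force: 6.6
```

Emit:
play_rows(motion=[[[0.03,0,0,0,0,0],[0.07,0,0,0,0,0],[0.11,0,0,0,0,0],[0.12,0,0,0,0,0],[0.12,0,-0.04,0,0,0],[0.12,0,-0.08,0,0,0]]])

```text
time_s: 4.8
position: [0.5133, 0.0117, 0.1354]
tcp_rot: [[-0.99, -0.137, -0.006], [-0.138, 0.99, 0.002], [0.005, 0.003, -1.0]]
force: [1.4, -0.5, 0.4]
opening: -0.0
grasp_force: 0.0
```

```bash
python3 - <<'E'
from h import *
for c in ("top","side"):
    d=imaging.capture(c)
    for n in ("front","well_rim"): print(c,n,[(np.round(r["at"],3).tolist(),round(r["confidence"],2)) for r in finder.recognise(c,n)][:2])
    if c=="top": cv2.imwrite("pics/top2.png",cv2.resize(d["frame"][:,:,::-1][120:320,100:340],None,fx=3,fy=3,interpolation=cv2.INTER_CUBIC))
    np.savez(f"{c}2.npz",**{k:np.array(d[k]) for k in d})
E
python3 go.py .513 .3185 .13 182 0
```

```text
top front [([0.632, 0.013, 0.023], 0.71)]
top well_rim [([0.628, 0.012, 0.022], 0.85), ([0.628, 0.439, 0.066], 0.44)]
side front [([0.599, -0.005, 0.024], 0.73)]
side well_rim [([0.601, -0.01, 0.026], 0.58)]
5.1 [ -11.   31.  103.    0.   46. -109.] [0.5154 0.0115 0.1364]
[-0.0402, 0.3043, 0.0065, 0.0, 0.0, 6.0]
```

View pics/top2.png

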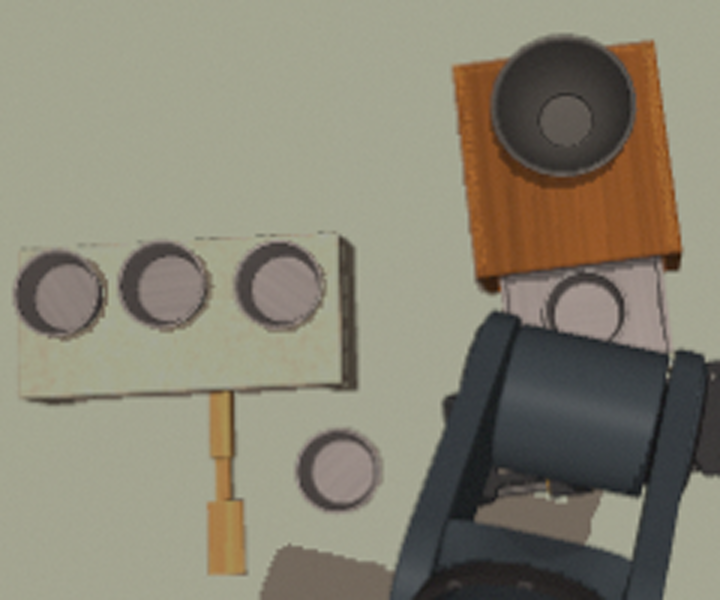

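Emit:
play_rows(motion=[[[-0.042,0.303,0.005,0,0,6],[-0.042,0.303,0.005,0,0,6],[-0.042,0.303,0.005,0,0,6],[-0.042,0.303,0.005,0,0,6],[-0.042,0.303,0.005,0,0,6],[-0.042,0.303,0.005,0,0,6],[-0.042,0.303,0.005,0,0,6],[-0.042,0.303,0.005,0,0,6]]], fingers=0.045)

```text
time_s: 5.77
position: [0.514, 0.3223, 0.1299]
tcp_rot: [[-0.999, -0.038, -0.001], [-0.038, 0.999, 0.002], [0.001, 0.002, -1.0]]
force: [-0.2, -0.2, -0.4]
opening: 0.484
grasp_force: 0.0
```

```bash
python3 go.py .513 .317 .021 182 0; python3 - <<'E'
from h import *
d=np.load("top2.npz")
T=lambda x,y:(100+x/3-.33,120+y/3-.33)
print(plane(d,[T(547,311),T(625,311),T(585,273),T(585,311)],.052))
E
```

```text
5.77 [ 21.  37.  90.   0.  53. -71.] [0.514  0.3223 0.1299]
[0.0011, -0.0055, 0.1089, 0.1, -0.0, 0.2]
[[ 0.61959045  0.05370028]
 [ 0.62029289 -0.00778927]
 [ 0.65027265  0.02421252]
 [ 0.61992924  0.02373677]]
```

```bash
python3 - <<'E'
from h import *
d=imaging.capture("top")
print([(np.round(r["at"],3).tolist(),round(r["confidence"],2)) for r in finder.recognise("top","front")])
np.savez("top3.npz",**{k:np.array(d[k]) for k in d})
cv2.imwrite("pics/top3.png",cv2.resize(d["frame"][:,:,::-1][180:300,220:360],None,fx=5,fy=5,interpolation=cv2.INTER_CUBIC))
E
```

```text
[([0.598, 0.022, 0.024], 0.69), ([0.439, 0.32, 0.004], 0.57)]
```

View pics/top3.png

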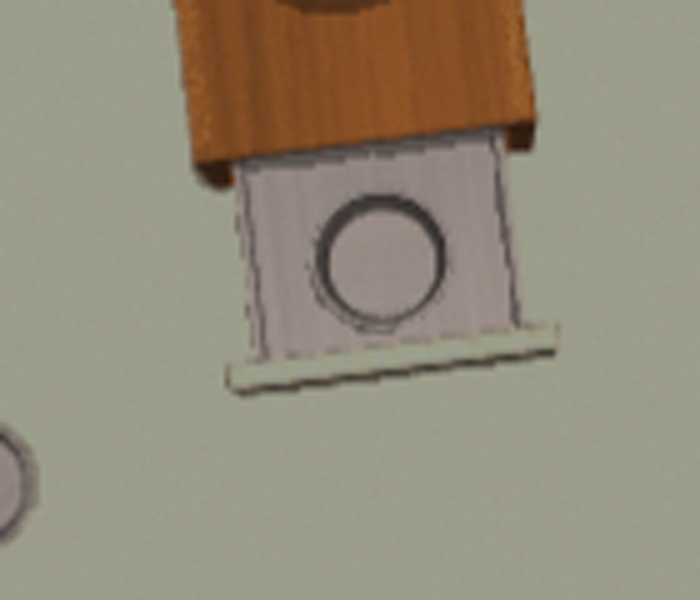

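Emit:
play_rows(motion=[[[0.001,-0.004,0.035,0,0,0],[0.001,-0.004,0.07,0,0,0],[0.001,-0.004,0.095,0,0,0],[0.001,-0.004,0.109,0,0,0],[0.001,-0.004,0.109,0,0,0]]])

```text
time_s: 6.28
position: [0.5125, 0.3103, 0.0192]
tcp_rot: [[-0.999, -0.033, -0.006], [-0.033, 0.999, -0.003], [0.006, -0.003, -1.0]]
force: [0.1, 0.7, 0.8]
opening: 0.516
grasp_force: 0.0
```

Emit:
play_rows(motion=[[[0,0.006,0,0,0,0],[0,0.006,0,0,0,0],[0,0.006,0,0,0,0]]])

```text
time_s: 6.53
position: [0.5144, 0.3188, 0.0231]
tcp_rot: [[-0.999, -0.034, 0.001], [-0.034, 0.999, 0.0], [-0.001, 0.0, -1.0]]
force: [0.4, 0.6, 0.0]
opening: 0.518
grasp_force: 0.0
```

Emit:
play_rows(motion=[[[0,0,0,0,0,0],[0,0,0,0,0,0],[0,0,0,0,0,0],[0,0,0,0,0,0]]], fingers=0.0)

```text
time_s: 6.87
position: [0.5141, 0.3191, 0.023]
tcp_rot: [[-0.999, -0.035, 0.0], [-0.035, 0.999, 0.0], [-0.0, 0.0, -1.0]]
force: [0.4, 1.1, 0.1]
opening: 0.296
grasp_force: 0.0
```

```bash
python3 - <<'E'
from h import *
d=np.load("top3.npz");T=lambda x,y:(220+x/5-.4,180+y/5-.4)
print(plane(d,[T(380,262)],.052),plane(d,[T(228,380),T(558,345)],.06))
E
```

```text
[[0.5993149  0.02122237]] [[ 0.54209282  0.09100024]
 [ 0.56026048 -0.06271169]]
```

Emit:
play_rows(motion=[[[0,0,0,0,0,0],[0,0,0,0,0,0],[0,0,0,0,0,0],[0,0,0,0,0,0]]])

```text
time_s: 7.2
position: [0.5141, 0.3192, 0.0229]
tcp_rot: [[-0.999, -0.035, 0.0], [-0.035, 0.999, 0.0], [-0.0, 0.0, -1.0]]
force: [-0.1, -0.3, 2.9]
opening: 0.199
grasp_force: 30.0
```

Emit:
play_rows(motion=[[[0,0,-0.004,0,0,0],[0.02,0,-0.004,0,0,0],[0.05,0,-0.004,0,0,0],[0.08,0,-0.004,0,0,0],[0.1,0,-0.004,0,0,0],[0.1,0,-0.04,0,0,0],[0.1,0,-0.08,0,0,0],[0.1,0,-0.1,0,0,0]]])

```text
time_s: 7.87
position: [0.4146, 0.3162, 0.1254]
tcp_rot: [[-0.999, -0.035, 0.003], [-0.035, 0.999, 0.001], [-0.003, 0.001, -1.0]]
force: [2.1, 0.0, 0.1]
opening: 0.2
grasp_force: 30.0
```

```bash
python3 go.py .43 .10 .13 -45 0; python3 - <<'E'
from h import *
for c in ("top","side"):
    d=imaging.capture(c)
    for n in ("spatula","cup4"): print(c,n,[(np.round(r["at"],3).tolist(),round(r["confidence"],2)) for r in finder.recognise(c,n)][:3])
E
```

```text
7.87 [ 25.  32. 103.  -0.  45. -67.] [0.4146 0.3162 0.1254]
[-0.0078, -0.2166, -0.0048, -0.2, 0.2, -133.0]
top spatula [([0.359, 0.319, 0.11], 0.87)]
top cup4 [([0.633, 0.264, 0.067], 0.93), ([0.629, 0.44, 0.067], 0.78), ([0.635, 0.359, 0.073], 0.68)]
side spatula [([0.363, 0.313, 0.1], 0.63), ([0.773, 0.054, 0.115], 0.19)]
side cup4 [([0.636, 0.27, 0.082], 0.95), ([0.635, 0.358, 0.08], 0.88), ([0.623, 0.44, 0.083], 0.88)]
```

Emit:
play_rows(motion=[[[0.003,-0.471,-0.005,0,0,162],[0.003,-0.471,-0.005,0,0,162],[0.003,-0.471,-0.005,0,0,162],[0.003,-0.471,-0.005,0,0,162],[0.003,-0.471,-0.005,0,0,162],[0.003,-0.471,-0.005,0,0,162],[0.003,-0.471,-0.005,0,0,162],[0.003,-0.471,-0.005,0,0,162]]])

```text
time_s: 8.83
position: [0.4221, -0.0192, 0.1248]
tcp_rot: [[-0.564, 0.826, -0.004], [0.826, 0.564, 0.001], [0.003, -0.002, -1.0]]
force: [0.9, 0.4, -0.6]
opening: 0.202
grasp_force: 30.0
```

```bash
python3 go.py .428 -.155 .13 20 0
```

```text
8.83 [-18.  27. 117.   0.  36. -52.] [ 0.4221 -0.0192  0.1248]
[-0.1154, -0.0717, -0.0054, -0.2, -0.0, 104.3]
```

Emit:
play_rows(motion=[[[-0.115,-0.072,-0.005,0,0,104],[-0.115,-0.072,-0.005,0,0,104],[-0.115,-0.072,-0.005,0,0,104],[-0.115,-0.072,-0.005,0,0,104],[-0.115,-0.072,-0.005,0,0,104],[-0.115,-0.072,-0.005,0,0,104],[-0.115,-0.072,-0.005,0,0,104],[-0.115,-0.072,-0.005,0,0,104]]])

```text
time_s: 9.5
position: [0.4286, -0.1529, 0.1295]
tcp_rot: [[0.391, 0.92, -0.003], [0.92, -0.391, 0.002], [0.001, -0.004, -1.0]]
force: [0.1, -0.4, 1.0]
opening: 0.203
grasp_force: 29.9
```

```bash
python3 go.py .428 -.155 .13 20 0
```

```text
9.5 [-34.  28. 112.   0.  40. -11.] [ 0.4286 -0.1529  0.1295]
[-0.0022, 0.0002, -0.0005, -0.2, 0.1, 47.0]
```

Emit:
play_rows(motion=[[[-0.002,0,0,0,0,47],[-0.002,0,0,0,0,47],[-0.002,0,0,0,0,47],[-0.002,0,0,0,0,47],[-0.002,0,0,0,0,47],[-0.002,0,0,0,0,47],[-0.002,0,0.03,0,0,47],[-0.002,0,0.07,0,0,47]]])

```text
time_s: 10.17
position: [0.4308, -0.1562, 0.0614]
tcp_rot: [[0.938, 0.346, 0.005], [0.346, -0.938, -0.003], [0.004, 0.005, -1.0]]
force: [0.5, -0.6, -0.9]
opening: 0.202
grasp_force: 30.0
```

Emit:
play_rows(motion=[[[0,0,0,0,0,0],[0,0,0,0,0,0]]])

```text
time_s: 10.33
position: [0.4263, -0.1532, 0.058]
tcp_rot: [[0.937, 0.348, -0.009], [0.348, -0.937, 0.006], [-0.006, -0.009, -1.0]]
force: [-0.2, 0.4, -0.1]
opening: 0.198
grasp_force: 30.0
```

```bash
python3 go.py .428 -.155 .023 20 0
```

```text
10.33 [-34.  37. 114.  -0.  30.  36.] [ 0.4263 -0.1532  0.058 ]
[0.0012, 0.0026, 0.035, -0.5, 0.4, 0.4]
```

Emit:
play_rows(motion=[[[0,0,0.02,0,0,0],[0,0,0.029,0,0,0],[0,0,0.034,0,0,0],[0,0,0.036,0,0,0],[0,0,0.036,0,0,0],[0,0,0.036,0,0,0]]])

```text
time_s: 10.83
position: [0.4295, -0.1552, 0.0264]
tcp_rot: [[0.937, 0.348, 0.002], [0.348, -0.937, -0.001], [0.001, 0.002, -1.0]]
force: [0.2, 0.1, -0.7]
opening: 0.202
grasp_force: 30.0
```

Emit:
play_rows(motion=[[[0,0,0,0,0,0],[0,0,0,0,0,0],[0,0,0,0,0,0],[0,0,0,0,0,0]]], fingers=0.05)

```text
time_s: 11.17
position: [0.4291, -0.155, 0.0255]
tcp_rot: [[0.937, 0.348, 0.0], [0.348, -0.937, -0.0], [0.0, 0.0, -1.0]]
force: [0.1, -1.1, -0.9]
opening: 0.42
grasp_force: 0.0
```

Emit:
play_rows(motion=[[[0,0,-0.025,0,0,0],[0,0,-0.04,0,0,0],[0,0,-0.04,0,0,0],[-0.04,0,-0.04,0,0,0],[-0.074,0,-0.04,0,0,0],[-0.074,0,-0.04,0,0,0],[-0.074,0,-0.04,0,0,0]]])

```text
time_s: 11.75
position: [0.3581, -0.1807, 0.0649]
tcp_rot: [[0.938, 0.345, -0.001], [0.345, -0.938, 0.001], [-0.001, -0.002, -1.0]]
force: [1.3, 0.1, -0.1]
opening: 0.575
grasp_force: 0.0
```

```bash
python3 - <<'E'
from h import *
s=bot.read_state();print(s["time_s"],np.round(s["joint_positions"],0),np.round(s["position"],4))
for c in ("top","side"):
    d=imaging.capture(c)
    print(c,[(np.round(r["at"],3).tolist(),round(r["confidence"],2)) for r in finder.recognise(c,"spatula")][:2])
    for cf,m in masks(c,"spatula")[:2]: print(round(cf,2),m.sum(),rect(d,m,.008))
    if c=="side": cv2.imwrite("pics/side4.png",cv2.resize(d["frame"][:,:,::-1][200:400,180:440],None,fx=3,fy=3,interpolation=cv2.INTER_CUBIC))
    np.savez(c+"4.npz",**{k:np.array(d[k]) for k in d})
E
```

```text
11.75 [-43.  35. 122.   0.  24.  27.] [ 0.3581 -0.1807  0.0649]
top [([0.495, -0.13, 0.006], 0.56)]
0.87 395 [ 484.1 -134.    95.9   30.7   20.8]
side [([0.482, -0.14, 0.002], 0.57)]
0.85 523 [ 430.  -159.1  210.1   30.8   21.4]
```

View pics/side4.png

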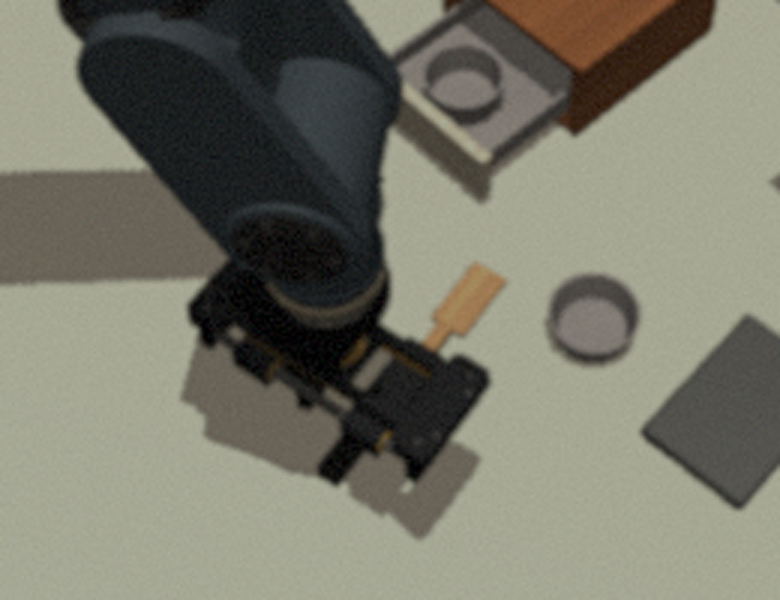

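Emit:
play_rows(motion=[[[0,0,0.02,0,0,0],[0,0,0.035,0,0,0],[0,0,0.044,0,0,0],[0,0,0.044,0,0,0]]])

```text
time_s: 12.38
position: [0.3597, -0.1801, 0.0198]
tcp_rot: [[0.937, 0.35, -0.002], [0.35, -0.937, 0.002], [-0.001, -0.002, -1.0]]
force: [-0.8, -0.7, -0.3]
opening: 0.579
grasp_force: 0.0
```

Emit:
play_rows(motion=[[[0,0,0,0,0,0],[0,0,0,0,0,0],[0,0,0,0,0,0],[0,0,0,0,0,0],[0,0,0,0,0,0],[0,0,0,0,0,0],[0,0,0,0,0,0],[0,0,0,0,0,0]]], fingers=0.0)

```text
time_s: 13.05
position: [0.3598, -0.1809, 0.0215]
tcp_rot: [[0.937, 0.348, 0.001], [0.348, -0.937, -0.001], [0.0, 0.001, -1.0]]
force: [0.9, -0.3, 5.5]
opening: 0.202
grasp_force: 30.0
```

```bash
cat > dip.py <<'E'
from go import *
def tcp(tip,yaw,th,off=(.18,0,.019)): return np.array(tip)-target(yaw,th)@np.array(off)
if __name__=="__main__":
    yaw,th=float(sys.argv[1]),float(sys.argv[2])
    s=bot.read_state();print(s["time_s"],np.round(s["joint_positions"],0),np.round(s["position"],4),"tip est",np.round(s["position"]+np.array(s["tcp_rot"])@[.18,0,.019],4))
    for z in map(float,sys.argv[3:]):
        p=tcp((.6,.0205,z),yaw,th); print(np.round(p,4),rows(p,yaw,th))
E
python3 dip.py 8 40 .12 .036
```

```text
13.05 [-43.  41. 123.   0.  16.  27.] [ 0.3598 -0.1809  0.0215] tip est [ 0.5286 -0.1182  0.0026]
[0.4755 0.003  0.2503] [0.1727, -0.1319, -0.2288, 4.4, -39.9, 11.9]
[0.4755 0.003  0.1663] [0.1726, -0.1319, -0.1448, 4.4, -39.9, 11.9]
```

Emit:
play_rows(motion=[[[0,0,-0.02,0,0,0],[0,0,-0.06,0,0,0],[0,0,-0.1,0,0,0],[0.01,0,-0.14,0,0,0],[0.02,0,-0.18,0,0,0],[0.03,0,-0.22,0,0,0],[0.03,0,-0.22,0,0,0]]])

```text
time_s: 13.63
position: [0.3926, -0.1727, 0.248]
tcp_rot: [[0.937, 0.349, 0.014], [0.349, -0.937, -0.01], [0.009, 0.014, -1.0]]
force: [-0.4, -0.8, -0.9]
opening: 0.201
grasp_force: 30.0
```

```bash
python3 dip.py 8 40 .12 .036
```

```text
13.6333 [-39.  14. 109.   0.  56.  31.] [ 0.3926 -0.1727  0.248 ] tip est [ 0.5615 -0.11    0.2307]
[0.4755 0.003  0.2503] [0.1391, -0.1356, -0.0029, 5.1, -40.5, 11.7]
[0.4755 0.003  0.1663] [0.1384, -0.1368, 0.0811, 5.1, -40.5, 11.7]
```

Emit:
play_rows(motion=[[[0.139,-0.136,-0.003,4.6,-40,11.8],[0.139,-0.136,-0.003,4.6,-40,11.8],[0.139,-0.136,-0.003,4.6,-40,11.8],[0.139,-0.136,-0.003,4.6,-40,11.8],[0.139,-0.136,-0.003,4.6,-40,11.8],[0.139,-0.136,-0.003,4.6,-40,11.8],[0.139,-0.136,-0.003,4.6,-40,11.8],[0.139,-0.136,-0.003,4.6,-40,11.8]]])

```text
time_s: 14.3
position: [0.4705, 0.0059, 0.2415]
tcp_rot: [[0.753, 0.141, -0.642], [0.111, -0.99, -0.087], [-0.648, -0.006, -0.762]]
force: [-0.3, -0.3, -1.0]
opening: 0.201
grasp_force: 30.0
```

```bash
python3 - <<'E'
from h import *
for c in ("top","side"):
    d=imaging.capture(c); np.savez(c+"5.npz",**{k:np.array(d[k]) for k in d})
    p=proj(d,[[.6,.0205,.12],[.6,.0205,.052]]);print(c,p.round(1).tolist())
    for n in ("spatula","spatula_tip"):
        for cf,m in masks(c,n)[:1]:
            ys,xs=np.nonzero(m);print(n,round(cf,2),m.sum(),xs.min(),xs.max(),ys.min(),ys.max())
    x0=240 if c=="top" else 250;y0=150
    f=d["frame"][:,:,::-1].copy()
    cv2.imwrite(f"pics/{c}5.png",cv2.resize(f[y0:y0+130,x0:x0+130],None,fx=3,fy=3,interpolation=cv2.INTER_CUBIC))
a=[cv2.imread(f"pics/{c}5.png") for c in ("top","side")];cv2.imwrite("pics/both5.png",np.hstack(a))
E
python3 dip.py 8 40 .12 .036
```

```text
top [[294.9, 227.9], [295.9, 231.7]]
spatula 0.79 256 295 305 268 304
spatula_tip 0.58 198 296 304 269 303
side [[333.9, 205.8], [333.8, 224.5]]
spatula 0.71 453 270 334 198 212
spatula_tip 0.82 420 271 334 198 212
14.6 [ -7.  36.  81. -10. 102.  76.] [0.4699 0.0047 0.2454] tip est [0.5941 0.0224 0.115 ]
[0.4755 0.003  0.2503] [0.001, 0.0024, -0.0072, -0.3, 0.1, 0.1]
[0.4755 0.003  0.1663] [0.0551, 0.0027, 0.0571, -0.3, 0.1, 0.1]
```

View pics/both5.png

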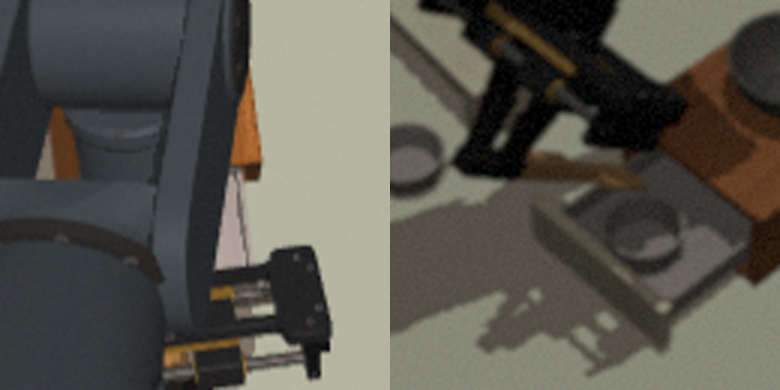

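```bash
python3 - <<'E'
from h import *
d=np.load("side5.npz");s=bot.read_state();R=np.array(s["tcp_rot"]);p=s["position"]
for x in (.02,.06,.12,.18):
  for y in (-.015,0,.015): print(x,y,proj(d,p+R@[x,y,.017])[0].round(1))
m=masks("side","spatula")[0][1]
for c in range(272,336,7):
    ys=np.nonzero(m[:,c])[0];print(c,ys.min() if len(ys) else None,ys.max() if len(ys) else None)
E
```

```text
0.02 -0.015 [283.5 200.7]
0.02 0 [288.1 204.7]
0.02 0.015 [292.8 208.8]
0.06 -0.015 [295.4 201.5]
0.06 0 [300.  205.3]
0.06 0.015 [304.6 209.3]
0.12 -0.015 [312.  202.5]
0.12 0 [316.5 206.2]
0.12 0.015 [321.1 210. ]
0.18 -0.015 [327.3 203.5]
0.18 0 [331.7 207.1]
0.18 0.015 [336.2 210.7]
272 199 207
279 199 208
286 None None
293 205 209
300 200 209
307 202 210
314 204 209
321 205 211
328 205 212
335 None None
```

Emit:
play_rows(motion=[[[0.015,0.002,0.014,0,0,0],[0.03,0.002,0.028,0,0,0],[0.04,0.002,0.04,0,0,0],[0.047,0.002,0.048,0,0,0],[0.052,0.002,0.054,0,0,0],[0.052,0.002,0.054,0,0,0]]])

```text
time_s: 15.15
position: [0.475, 0.0045, 0.1686]
tcp_rot: [[0.755, 0.138, -0.641], [0.109, -0.99, -0.086], [-0.647, -0.005, -0.763]]
force: [0.0, -0.4, -0.2]
opening: 0.205
grasp_force: 30.0
```

```bash
python3 dip.py 8 40 .12 .036; python3 - <<'E'
from h import *
for c in ("top","side"):
    d=imaging.capture(c)
    print([(np.round(r["at"],3).tolist(),round(r["confidence"],2)) for r in finder.recognise(c,"front")][:2])
    if c=="side": cv2.imwrite("pics/side6.png",cv2.resize(d["frame"][:,:,::-1][150:280,250:420],None,fx=4,fy=4,interpolation=cv2.INTER_CUBIC))
E
```

```text
15.15 [-7. 42. 83. -9. 94. 78.] [0.475  0.0045 0.1686] tip est [0.5987 0.0225 0.0378]
[0.4755 0.003  0.2503] [-0.0525, 0.0011, -0.0625, -0.3, 0.3, 0.2]
[0.4755 0.003  0.1663] [0.0018, 0.0016, 0.0016, -0.3, 0.3, 0.2]
[([0.608, -0.037, 0.022], 0.64)]
[([0.596, -0.007, 0.02], 0.88)]
```

View pics/side6.png

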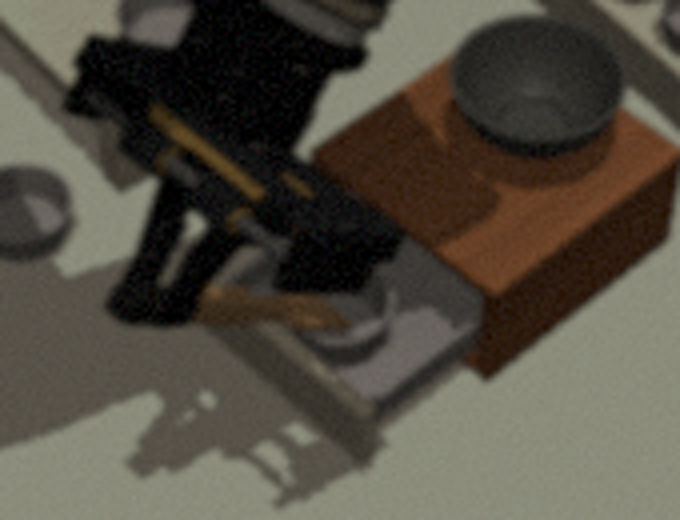

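Emit:
play_rows(motion=[[[0.001,0.001,0.001,0,0,0],[0.002,0.001,0.003,0,0,0],[0.002,0.001,0.003,0,0,0],[0.002,0.001,0.003,0,0,0],[0.002,0.001,0.003,0,0,0],[0.002,0.001,0.003,0,0,0]]])

```text
time_s: 15.85
position: [0.4755, 0.0037, 0.1658]
tcp_rot: [[0.756, 0.139, -0.639], [0.109, -0.99, -0.086], [-0.645, -0.005, -0.764]]
force: [0.0, -0.4, -0.6]
opening: 0.204
grasp_force: 30.0
```

Emit:
play_rows(motion=[[[-0.015,0,-0.018,0,0,0],[-0.04,0,-0.047,0,0,0],[-0.065,0,-0.075,0,0,0],[-0.09,0,-0.1,0,0,0],[-0.09,0,-0.1,0,0,0]]])

```text
time_s: 16.27
position: [0.4734, 0.0022, 0.3064]
tcp_rot: [[0.763, 0.139, -0.631], [0.108, -0.99, -0.088], [-0.637, -0.001, -0.771]]
force: [0.0, -0.1, 0.1]
opening: 0.205
grasp_force: 30.0
```

```bash
python3 go.py .534 -.336 .2 12 0 .534 -.336 .06 12 0
```

```text
16.27 [ -7.  33.  77. -10. 108.  75.] [0.4734 0.0022 0.3064]
[0.0777, 0.3434, 0.0735, -1.4, 39.6, -3.8]
[0.167, 0.3435, 0.1814, -1.4, 39.6, -3.8]
```

Emit:
play_rows(motion=[[[0.078,0.343,0.074,-1.4,39.6,-3.8],[0.078,0.343,0.074,-1.4,39.6,-3.8],[0.078,0.343,0.074,-1.4,39.6,-3.8],[0.078,0.343,0.074,-1.4,39.6,-3.8],[0.078,0.343,0.074,-1.4,39.6,-3.8],[0.078,0.343,0.074,-1.4,39.6,-3.8],[0.078,0.343,0.074,-1.4,39.6,-3.8],[0.078,0.343,0.074,-1.4,39.6,-3.8]]])

```text
time_s: 16.93
position: [0.5247, -0.3123, 0.1994]
tcp_rot: [[0.979, 0.205, -0.011], [0.205, -0.979, 0.003], [-0.01, -0.006, -1.0]]
force: [0.4, 0.0, 0.0]
opening: 0.204
grasp_force: 30.0
```

Emit:
play_rows(motion=[[[0,0,0,0,0,0],[0,0,0,0,0,0]]])

```text
time_s: 17.1
position: [0.5254, -0.3125, 0.198]
tcp_rot: [[0.979, 0.203, -0.012], [0.203, -0.979, 0.004], [-0.011, -0.007, -1.0]]
force: [-0.6, 0.4, 0.0]
opening: 0.205
grasp_force: 30.0
```

```bash
python3 go.py .533 -.336 .06 12 0; python3 - <<'E'
from h import *
s=bot.read_state();R=np.array(s["tcp_rot"]);p=s["position"];print("tip est",p+R@[.18,0,.019])
for c in ("top","side"):
    d=imaging.capture(c)
    print(c,[(np.round(r["at"],3).tolist(),round(r["confidence"],2)) for r in finder.recognise(c,"spatula_tip")][:2])
    for cf,m in masks(c,"spatula")[:1]:
        ys,xs=np.nonzero(m);print(round(cf,2),m.sum(),rect(d,m,p[2]-.015))
E
```

```text
17.1 [-41.  32.  86.  -0.  63.  37.] [ 0.5254 -0.3125  0.198 ]
[0.0042, 0.0255, 0.1378, -0.4, 0.6, -0.3]
tip est [ 0.70138594 -0.27579877  0.17696407]
top [([0.649, -0.285, 0.182], 0.67), ([0.602, 0.021, 0.022], 0.24)]
0.62 704 [ 634.8 -287.4  137.2   30.8   11.2]
side [([0.655, -0.284, 0.181], 0.59)]
0.61 588 [ 598.9 -295.4  208.7   30.6   12.4]
```

Emit:
play_rows(motion=[[[0.004,0.025,0.03,0,0.6,0],[0.004,0.025,0.065,0,0.6,0],[0.004,0.025,0.1,0,0.6,0],[0.004,0.025,0.125,0,0.6,0],[0.004,0.025,0.138,0,0.6,0],[0.004,0.025,0.138,0,0.6,0],[0.004,0.025,0.138,0,0.6,0]]])

```text
time_s: 17.98
position: [0.5344, -0.3334, 0.0619]
tcp_rot: [[0.978, 0.208, -0.0], [0.208, -0.978, 0.005], [0.001, -0.005, -1.0]]
force: [0.5, -0.7, 0.0]
opening: 0.202
grasp_force: 30.0
```

```bash
python3 go.py .533 -.336 .0365 12 0
```

```text
17.98 [-42.  44.  88.   0.  48.  36.] [ 0.5344 -0.3334  0.0619]
[-0.002, 0.0024, 0.0254, -0.3, -0.1, 0.0]
```

Emit:
play_rows(motion=[[[-0.002,0.002,0.01,0,0,0],[-0.002,0.002,0.018,0,0,0],[-0.002,0.002,0.022,0,0,0],[-0.002,0.002,0.024,0,0,0],[-0.002,0.002,0.025,0,0,0],[-0.002,0.002,0.025,0,0,0]]])

```text
time_s: 18.48
position: [0.5324, -0.3361, 0.0365]
tcp_rot: [[0.978, 0.207, -0.0], [0.207, -0.978, 0.005], [0.001, -0.005, -1.0]]
force: [0.7, 0.7, -0.0]
opening: 0.205
grasp_force: 30.0
```

Release slowly, then rise.

Emit:
play_rows(motion=[[[0,0,0.001,0,0,0],[0,0,0.001,0,0,0],[0,0,0.001,0,0,0],[0,0,0.001,0,0,0]]], fingers=0.04)

```text
time_s: 18.82
position: [0.5326, -0.3362, 0.0358]
tcp_rot: [[0.978, 0.207, 0.0], [0.207, -0.978, 0.004], [0.001, -0.004, -1.0]]
force: [0.2, 0.2, -0.9]
opening: 0.408
grasp_force: 0.0
```

Emit:
play_rows(motion=[[[0,0,-0.03,0,0,0],[0,0,-0.07,0,0,0],[0,0,-0.1,0,0,0],[-0.03,-0.03,-0.12,0,0,0],[-0.07,-0.07,-0.12,0,0,0],[-0.08,-0.11,-0.12,0,0,0],[-0.08,-0.15,-0.12,0,0,0],[-0.08,-0.18,-0.12,0,0,0]]])

```text
time_s: 19.48
position: [0.4158, -0.1788, 0.1569]
tcp_rot: [[0.979, 0.204, 0.0], [0.204, -0.979, 0.005], [0.001, -0.004, -1.0]]
force: [-0.3, 0.1, -0.0]
opening: 0.457
grasp_force: 0.0
```

```bash
python3 go.py .48 .005 .16 8 0 ; python3 - <<'E'
from h import *
for c in ("top","side"):
    d=imaging.capture(c)
    print(c,[(np.round(r["at"],3).tolist(),round(r["confidence"],2)) for r in finder.recognise(c,"spatula")][:2])
    for cf,m in masks(c,"spatula")[:1]: print(round(cf,2),m.sum(),rect(d,m,.022))
    print("cup,bottle",[np.round(r["at"],3).tolist() for r in finder.recognise(c,"cup5")][:6],[np.round(r["at"],3).tolist() for r in finder.recognise(c,"bottle")][:1])
E
```

```text
19.48 [-38.  25. 111.   0.  44.  40.] [ 0.4158 -0.1788  0.1569]
[0.1004, -0.1669, -0.0023, -0.3, -0.1, 3.8]
top [([0.613, -0.314, 0.023], 0.63)]
0.88 737 [ 607.5 -316.8  207.3   31.1   11. ]
cup,bottle [[0.492, 0.226, 0.003], [0.634, 0.36, 0.073], [0.612, -0.318, 0.024], [0.635, 0.264, 0.069], [0.562, -0.206, 0.008], [0.63, 0.438, 0.072]] []
side [([0.605, -0.322, 0.02], 0.66)]
0.92 984 [ 604.1 -321.8  211.9   30.8   12. ]
cup,bottle [[0.565, -0.195, 0.012], [0.775, 0.057, 0.118]] [[0.675, -0.443, 0.089]]
```

Emit:
play_rows(motion=[[[0.1,-0.167,-0.002,0,0,3.8],[0.1,-0.167,-0.002,0,0,3.8],[0.1,-0.167,-0.002,0,0,3.8],[0.1,-0.167,-0.002,0,0,3.8],[0.1,-0.167,-0.002,0,0,3.8],[0.1,-0.167,-0.002,0,0,3.8],[0.1,-0.167,0.035,0,0,3.8],[0.1,-0.167,0.07,0,0,3.8]]], fingers=0.0)

```text
time_s: 20.65
position: [0.4836, 0.004, 0.0878]
tcp_rot: [[0.99, 0.143, 0.007], [0.143, -0.99, 0.003], [0.007, -0.002, -1.0]]
force: [-0.4, 0.1, -0.4]
opening: 0.02
grasp_force: 0.0
```

Emit:
play_rows(motion=[[[0,0,0.032,0,0,0],[0,0,0.032,0,0,0],[0,0,0.032,0,0,0]]])

```text
time_s: 20.9
position: [0.4797, 0.0041, 0.0537]
tcp_rot: [[0.99, 0.141, -0.005], [0.141, -0.99, 0.006], [-0.004, -0.006, -1.0]]
force: [0.2, -0.0, -0.1]
opening: 0.005
grasp_force: 0.0
```

```bash
python3 go.py .6164 .0220 .056 8 0
```

```text
20.9 [-13.  38. 111.   0.  31.  68.] [0.4797 0.0041 0.0537]
[0.1379, 0.0015, -0.0029, -0.4, 0.2, 0.1]
```

Push to about the shut position at ~70 mm/s (contact after ~55 mm), then the press.

Emit:
play_rows(motion=[[[0.025,0,-0.002,0,0,0],[0.045,0,-0.002,0,0,0],[0.055,0,-0.002,0,0,0],[0.061,0,-0.002,0,0,0],[0.067,0,-0.002,0,0,0],[0.074,0,-0.002,0,0,0],[0.081,0,-0.002,0,0,0],[0.088,0,-0.002,0,0,0]]])

```text
time_s: 21.57
position: [0.5675, 0.0172, 0.0577]
tcp_rot: [[0.99, 0.142, -0.002], [0.142, -0.99, 0.005], [-0.001, -0.005, -1.0]]
force: [-3.6, -0.6, 3.1]
opening: 0.008
grasp_force: 2.0
```

Emit:
play_rows(motion=[[[0.007,0,0,0,0,0],[0.014,0,0,0,0,0],[0.021,0,0,0,0,0],[0.028,0,0,0,0,0],[0.035,0,0,0,0,0],[0.042,0,0,0,0,0],[0.047,0,0,0,0,0],[0.051,0,0,0,0,0]]])

```text
time_s: 22.23
position: [0.6192, 0.0246, 0.0571]
tcp_rot: [[0.99, 0.142, 0.0], [0.142, -0.99, 0.005], [0.001, -0.005, -1.0]]
force: [-3.4, -0.8, 2.8]
opening: 0.006
grasp_force: 2.0
```

Emit:
play_rows(motion=[[[0.003,0,0,0,0,0],[0.006,0,0,0,0,0],[0.009,0,0,0,0,0],[0.012,0,0,0,0,0],[0.012,0,0,0,0,0]]])

```text
time_s: 22.65
position: [0.6278, 0.0259, 0.057]
tcp_rot: [[0.99, 0.142, -0.007], [0.143, -0.99, 0.004], [-0.006, -0.005, -1.0]]
force: [-9.1, -1.9, 4.7]
opening: 0.002
grasp_force: 4.3
```

At the same inner stop (x = 0.6278). Release and check.

Emit:
play_rows(motion=[[[-0.004,0,0,0,0,0],[-0.015,0,0,0,0,0],[-0.04,0,0,0,0,0],[-0.08,0,0,0,0,0],[-0.12,0,0,0,0,0],[-0.12,0,-0.04,0,0,0],[-0.15,0,-0.08,0,0,0],[-0.18,0,-0.12,0,0,0]]])

```text
time_s: 23.32
position: [0.464, 0.001, 0.165]
tcp_rot: [[0.99, 0.141, 0.006], [0.141, -0.99, 0.004], [0.006, -0.003, -1.0]]
force: [0.7, -0.7, 0.2]
opening: 0.005
grasp_force: 0.0
```

Emit:
play_rows(motion=[[[0,0.04,-0.02,0,0,0],[0,0.08,-0.02,0,0,0],[0,0.12,-0.02,0,0,0],[0,0.15,-0.02,0,0,0],[0,0.15,-0.02,0,0,0],[0,0.15,-0.02,0,0,0],[0,0.15,-0.02,0,0,0],[0,0.15,-0.02,0,0,0]]])

```text
time_s: 23.98
position: [0.4833, -0.1459, 0.183]
tcp_rot: [[0.99, 0.143, 0.0], [0.143, -0.99, 0.005], [0.001, -0.005, -1.0]]
force: [-0.6, -0.7, 0.5]
opening: 0.005
grasp_force: 0.0
```

```bash
python3 - <<'E'
from h import *
s=bot.read_state();print(s["time_s"],s["position"],s["force"])
for c in ("top","side"):
    d=imaging.capture(c)
    print(c,"front",[(np.round(r["at"],3).tolist(),round(r["confidence"],2)) for r in finder.recognise(c,"front")][:2])
    for cf,m in masks(c,"spatula")[:1]: print(round(cf,2),m.sum(),rect(d,m,.022))
    if c=="top": cv2.imwrite("pics/top9.png",cv2.resize(d["frame"][:,:,::-1][120:280,230:490],None,fx=3,fy=3,interpolation=cv2.INTER_CUBIC))
E
```

```text
23.9833 [ 0.48331951 -0.14594217  0.18302304] [-0.55035738 -0.69029035  0.46077488]
top front [([0.687, -0.422, 0.097], 0.68), ([0.634, 0.028, 0.042], 0.65)]
0.76 671 [ 614.3 -315.9  192.8   28.1   12.1]
side front [([0.646, -0.017, 0.038], 0.6)]
0.66 963 [ 605.3 -319.1  211.6   32.9   10.5]
```

View pics/top9.png

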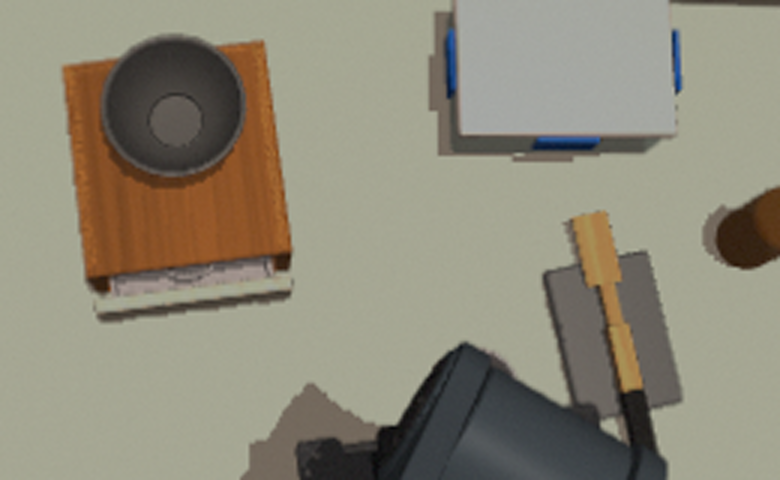

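The drawer is back at its starting shut position: its front edge is at about (195,300) in the crop. The spatula lies lengthways along the rest, at about (610,310).

```bash
python3 -c "
from rig import bot
print(bot.hand_in())"
```

```text
the job is handed in; nothing more can be done
None
```

I handed the job in at about 24 s of the 72 s allowed: the spatula's tip was dipped in the steel cup, it lies flat along the middle of the rest, and the last picture shows the drawer staying shut; the hand-in gave no verdict.

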